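Bed down a jar's label and face it up in the tray

TASK

Pick up the square jar standing by itself and bed down its label on the sloping sprung pad: press the front panel flat and centred against the pad until the pad has sunk well past half its travel and hold a moment, then do the same with the left panel, then the right, never ramming it. Then set the jar down gently, without dropping it, upright in the middle of the tray's free cell (the one with a paper liner on its floor), its front panel facing the same way as the tray's low green front, and let go. Leave the other goods where they are.

Things in the scene. Friction and masses are not known exactly. Their poses are not given: they have to be found in the camera images.
- jar: square glass jar of gherkins, body 58 x 58 mm and 98 mm high, flat sides, with a round white lid 58 mm across, 118 mm high in all; about 0.45 kg. Origin: underside centre; z up through the lid. A paper label (8 to 72 mm above the base) wraps three sides: front (-x, round badge), left (+y: on the left of someone looking at the front), right (-y). The back (+x) is bare glass.
- jar_front (a point): middle of the jar's front label panel, on the surface, 29 mm from the jar's axis and 40 mm above its base; axes as the jar's
- jar_left (a point): middle of the jar's left label panel, on the surface, 29 mm from the jar's axis and 40 mm above its base; axes as the jar's
- jar_right (a point): middle of the jar's right label panel, on the surface, 29 mm from the jar's axis and 40 mm above its base; axes as the jar's
- stand: fixed stand: base plate 130 x 110 x 12 mm, grey post, sloping pad head facing the robot (-x). Origin: underside, below the cheek's origin. On the head an aluminium carriage (56 mm wide, 38 mm high) slides along the cheek's x and carries the black rubber pad, 38 x 38 mm. The carriage is clamped anywhere in a 22 mm range, which is not reported: find the pad by touch.
- cheek: grey plate 80 x 50 mm behind the pad, 105 mm above the table. Origin: middle of its front face, on the pad's axis. -x points out towards the robot and 20 degrees upwards (the pad's outward normal); y level; z up the slope. The pad, centred on y = z = 0, has its face at rest 45 to 67 mm out along -x, unknown within that; the carriage's front is 25 mm behind the pad's face.
- pad (a joint): how far the sprung pad is pushed in, m: 0 at rest, 0.012 at its stop; about 2 N to start, 9 N at the stop
- tray: fixed cardboard tray 104 x 304 mm with three cells side by side along y, each 96 x 97 mm, centres at y = -100, 0 and 100 mm. Origin: underside centre; floor 4 mm thick. Its low (24 mm) green front is the -x side; other outer walls 50 mm high, dividers 34 mm high.
- liner: square of white paper board 80 x 80 x 4 mm lying on the floor of the free cell, fixed; origin underside centre, x as the tray's. Its top is 8 mm above the table.
- neighbour_a: another such jar, standing in a tray cell; leave. Origin underside centre
- neighbour_b: another such jar, standing in a tray cell; leave. Origin underside centre
- round_jar: round glass jar, 72 mm across, 115 mm high; leave. Origin underside centre
- can: tin can, 74 mm across, 80 mm high; leave. Origin underside centre
- tape_roll: roll of tape lying flat, 90 mm across, 25 mm high; leave. Origin underside centre
- packet: cardboard packet 55 x 85 x 120 mm high; leave. Origin underside centre
- price_gun: grey price gun lying on the table, about 130 x 28 x 63 mm; leave. Origin underside centre
Not all that is in view belongs to the job. There is more than one size of the liner; the job needs the larger.

How it is judged:
On the way, in this order (a step that is already met when the one before it is completed fails the run):
1. the front label panel is held flat (within 10 degrees) and centred (within 15 mm) against the pad, which is pushed in by at least 6 mm (value of joint pad above 0.006 m and contact force between jar and stand above 1.5 N and angle between the x axis of jar and the x axis of cheek, either way round below 0.175 rad and x of jar_front in the frame of cheek above -0.078 m and y of jar_front in the frame of cheek between -0.015 and 0.015 m and z of jar_front in the frame of cheek between -0.015 and 0.015 m), for 0.25 s.
2. the left label panel is held flat (within 10 degrees) and centred (within 15 mm) against the pad, which is pushed in by at least 6 mm (value of joint pad above 0.006 m and contact force between jar and stand above 1.5 N and angle between the y axis of jar and the x axis of cheek, either way round below 0.175 rad and x of jar_left in the frame of cheek above -0.078 m and y of jar_left in the frame of cheek between -0.015 and 0.015 m and z of jar_left in the frame of cheek between -0.015 and 0.015 m), for 0.25 s.
3. the right label panel is held flat (within 10 degrees) and centred (within 15 mm) against the pad, which is pushed in by at least 6 mm (value of joint pad above 0.006 m and contact force between jar and stand above 1.5 N and angle between the y axis of jar and the x axis of cheek, either way round below 0.175 rad and x of jar_right in the frame of cheek above -0.078 m and y of jar_right in the frame of cheek between -0.015 and 0.015 m and z of jar_right in the frame of cheek between -0.015 and 0.015 m), for 0.25 s.
At the end, for the whole second after the job is handed in: the jar stands at rest and upright (within 3 degrees) on the liner of the free cell, within 18 mm of its middle, front panel facing the way of the tray's low front within 12 degrees, released (horizontal distance between jar and liner below 0.018 m and angle between jar's own z axis and vertical below 0.06 rad and z of jar in the frame of liner between 0.001 and 0.008 m and angle between the x axis of jar and the x axis of tray, either way round below 0.21 rad and x of jar_front in the frame of liner below -0.008 m and linear speed of jar below 0.02 m/s and contact force between jar and the fingers below 0.1 N); the robot touches nothing.
It fails at once if the jar is rammed: more than 25 N between the jar and the stand (contact force between jar and stand above 25 N).
It fails at once if the jar is dropped (falls freely by more than about 10 mm) (contact force between jar and anything else below 0.05 N and height (world z) of jar above -0.5 m and linear speed of jar above 0.45 m/s).
It fails at once if another of the goods is shifted by more than 25 mm or toppled (distance of any of neighbour_a, neighbour_b, round_jar, can, tape_roll, packet, price_gun from where it was at the start of the episode above 0.025 m or angle between any of neighbour_a, neighbour_b, round_jar, can, tape_roll, packet, price_gun's own z axis and vertical above 0.5 rad).
It also fails if it takes over 67 s, if anything falls off the work surface, if the arm or the gripper's body presses on something with over 40 N, if the wrist force passes 120 N, or if a joint passes its speed limit or range.

ROBOT

A 6-joint arm with a two-finger parallel gripper is mounted at the origin on the work surface. World frame = base frame: x ahead of the robot, y to its left, z up, the work surface at z = 0. Lengths are in m, angles in rad, forces in N, time in s.
With the tool pointing down it reaches from about 0.425 to 0.95 m from the base axis. Payload 3.5 kg.
Tool frame: the origin (TCP) lies at the very end of the fingers, on their centre line; the grasp point (between the pads) lies 19 mm behind it (ctrl.pinch_z is the distance from the TCP to the grasp point, in m); z points along the fingers, y is the line along which they close (so a half turn about z gives the same grasp; the last joint's range is limited). The gripper opens to 85 mm and grips with 20 to 120 N. Pads are 22 mm wide; open, the fingers measure 114 mm over their backs; the gripper's body (76 mm by 85 mm) begins 54 mm behind the grasp point. The pads swing forward as they close: fully open they stand 13 mm farther back than shut.
Start: joints at [-1.258, 0.286, 1.577, -0, 1.279, -0.15], TCP at [0.301, -0.604, 0.231] pointing down, gripper open.
Joint ranges: [-2.77, 2.77], [-0.9, 2.22], [0.21, 2.48], [-1.53, 4.67], [0.24, 2.81], [-2.84, 2.84]. Speed limits (rad/s): [2.79, 2.79, 3.14, 3.14, 3.14, 3.14].

INTERFACE

Orientations are given as a unit quaternion [x, y, z, w].
In Python, from plant import ctrl gives the robot as it stands. The module is installed in compiled form; this text tells all that it offers.
- The arm moves only by the shell command python3 -m crank 'ROWS' [OPENING] [FORCE]. ROWS is JSON, a list of rows, each a list of 6 numbers: the shift along the tool's x, y, z in cm, then the turn, a rotation vector about the tool's x, y, z in rad. In form: [[tx, ty, tz, rx, ry, rz], ...]. A call has 1 to 10 rows; each row is the pose to reach, as a shift and turn from the pose commanded when the call began, along the tool's axes at that moment; what a row does not reach only later rows make up. A row lasts 1/10 s, in which the tool goes at most 50 mm and 8.59 degrees, less where a joint would pass 70% of its speed; a pose out of reach is approached as far as the arm can. A call with a gripper value outside its range is refused whole. OPENING is the opening, from 0 (shut) to 1 (fully open), set as the call begins (- or left out, the last holds). The fingers move at their own pace and stop on an object; FORCE is the grip in N (left out, the last holds). Time passes only in rows, so rows that repeat a pose let the fingers close. It gives the time, the measured TCP pose, the force, the opening and the grip force at its end, in the units of the state.
- ctrl.get_state(): the state, without advancing time (a new reading comes with each control period).
- ctrl.read_camera(name): name is "side" or "top"; returns (picture, depth): 480x640x3 uint8, blue, green, red; 480x640 float32, m along the optical axis (not along the pixel's ray), 0 where there is no reading.
- ctrl.camera_info(name): a dict with "K" (3x3 intrinsics, pixels), "origin" and "orientation" of the camera in the world. Camera axes: x right, y down, z forward; pixel columns grow to the right and rows downward; lengths in m; the calibration is good to about 2 mm. A picture is of the moment at which its call begins. camera_info takes no time and is no camera call.
- ctrl.sign_off(): hands the job in; it is judged then, once.
The state is a dict: "time": time; "qpos": joint angles; "dq": joint speeds; "joint_efforts": joint torques, N m; "eef_pos": TCP position; "tcp_rot": TCP orientation; "contact_force": force on the tool from outside, world axes, zero at the start; "wrist_torque": the same for the moment, N m; "opening": opening from 0.0 (shut) to 1.0 (fully open); "finger_force": force on a finger pad.
Only numpy, scipy, OpenCV 4.12 (cv2) and the standard library are available. Lean on these libraries where they do the work, as an engineer would, in place of code of your own. Each camera call takes 0.05 s, during which the arm holds its last target. There are 200 camera calls.

## Working session

There is one attempt and no reset: what is moved stays moved. The work goes in short steps, Python scripts to look and compute and a shell command to move; the robot and the scene stay as the last step left them, time stands still between calls to the robot, and variables do not carry over. Pictures are saved under pics/ and viewed, at most 10 in all, crops included, and the job is handed in when it is done.

```bash
mkdir -p pics
python3 - <<'E'
from plant import ctrl
import cv2,numpy as np
for n in("side","top"):
    p,d=ctrl.read_camera(n); cv2.imwrite(f"pics/{n}0.png",p); np.savez(f"{n}0.npz",p=p,d=d)
    print(n,ctrl.camera_info(n))
print(ctrl.get_state())
E
```

```text
side {'K': array([[497.07984541,   0.        , 318.13009781],
       [  0.        , 497.07984541, 241.05295128],
       [  0.        ,   0.        ,   1.        ]]), 'origin': array([0.09446379, 0.63906646, 0.66435136]), 'orientation': array([-0.26299481,  0.85099831, -0.437537  ,  0.12327606])}
top {'K': array([[457.37836982,   0.        , 326.98272492],
       [  0.        , 457.37836982, 237.11094897],
       [  0.        ,   0.        ,   1.        ]]), 'origin': array([ 0.40766372, -0.04168868,  1.17343686]), 'orientation': array([-0.6987066 ,  0.71314064, -0.04208291,  0.03832164])}
{'time': 0.1, 'qpos': array([-1.25800657e+00,  2.87135131e-01,  1.57804547e+00, -7.35857415e-06,
        1.27862733e+00, -1.49968943e-01]), 'dq': array([-0.00107526, -0.00205901, -0.0020113 , -0.00011515, -0.00018468,
        0.00068527]), 'joint_efforts': array([ 3.75374066e-04, -4.07297230e+01, -2.93699938e+01, -1.28555530e-04,
        3.42167405e-03, -7.09174159e-06]), 'eef_pos': array([ 0.30118713, -0.60340055,  0.23003876]), 'tcp_rot': array([ 9.73350167e-01,  2.29321228e-01, -9.35840949e-05, -1.10368167e-03]), 'contact_force': array([-0.15634845, -0.11123947, -0.16829073]), 'wrist_torque': array([-0.04440791, -0.00931844,  0.03074882]), 'finger_force': 0.0, 'opening': 1.001374984467346}
```

View pics/top0.png

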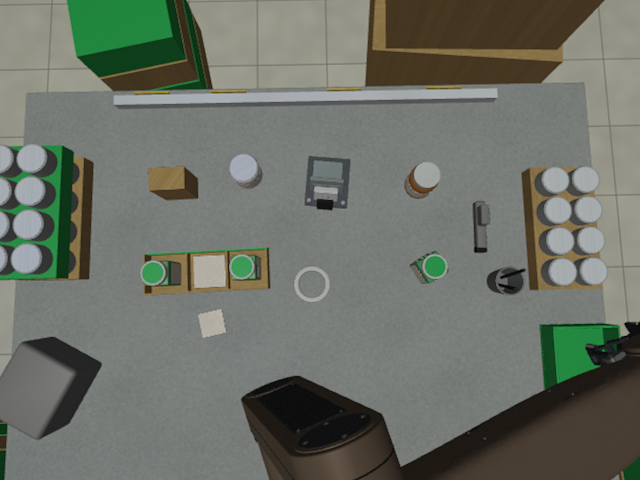

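View pics/side0.png

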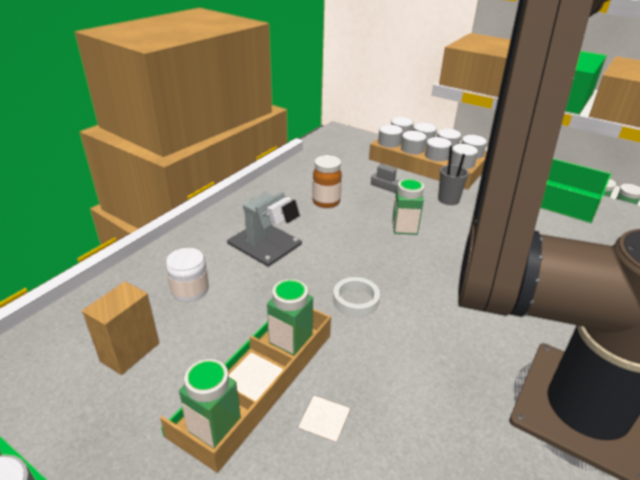

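Top view: lone jar lid at about (433,266), tray centre cell at (209,271) with its green front on the far (+x) side, stand at (327,182) with pad towards the robot; the small liner at (212,323) is a decoy. Side view: lone jar at (408,207), pad at (290,210).

```bash
cat > h.py <<'E'
import numpy as np,cv2
from scipy.spatial.transform import Rotation as R
from plant import ctrl
def cloud(n,d):
    c=ctrl.camera_info(n);K=c["K"];v,u=np.mgrid[:480,:640]
    P=np.dstack([(u-K[0,2])/K[0,0]*d,(v-K[1,2])/K[1,1]*d,d])
    return P@R.from_quat(c["orientation"]).as_matrix().T+c["origin"]
def ray(n,u,v,z):
    c=ctrl.camera_info(n);K=c["K"];r=R.from_quat(c["orientation"]).apply([(u-K[0,2])/K[0,0],(v-K[1,2])/K[1,1],1])
    return c["origin"]+r*(z-c["origin"][2])/r[2]
def proj(n,X):
    c=ctrl.camera_info(n);p=R.from_quat(c["orientation"]).inv().apply(np.array(X)-c["origin"])@c["K"].T
    return p[...,:2]/p[...,2:]
E
python3 - <<'E'
from h import *
T=np.load("top0.npz");S=np.load("side0.npz")
Pt=cloud("top",T["d"]);Ps=cloud("side",S["d"])
def box(n,P,p,name,u0,u1,v0,v1,z0,z1,col=None):
    Q=P[v0:v1,u0:u1].reshape(-1,3);m=(Q[:,2]>z0)&(Q[:,2]<z1);Q=Q[m]
    if col is not None:
        c=p[v0:v1,u0:u1].reshape(-1,3)[m].astype(int);Q=Q[col(c)]
    if len(Q)<4: print(name,len(Q));return Q
    r=cv2.minAreaRect(Q[:,:2].astype(np.float32)*1000)
    print(n,name,len(Q),"med",np.median(Q,0).round(4),"rect",np.round(r[0],1),np.round(r[1],1),round(r[2],1));return Q
g=lambda c:(c[:,1]>c[:,0]+60)&(c[:,1]>c[:,2]+60)
w=lambda c:c.min(1)>180
box("top",Pt,T["p"],"jar lid",405,455,245,290,.11,.13)
box("side",Ps,S["p"],"jar lid",390,430,175,200,.11,.13)
box("top",Pt,T["p"],"jar body",405,455,245,290,.02,.105)
box("side",Ps,S["p"],"jar body",385,430,185,240,.01,.095)
box("top",Pt,T["p"],"liner",185,232,250,292,.002,.02,w)
box("side",Ps,S["p"],"liner",225,290,345,405,.002,.02,w)
box("top",Pt,T["p"],"decoy",190,235,305,345,-.01,.02,w)
box("top",Pt,T["p"],"tray rim",130,280,235,300,.042,.056)
box("top",Pt,T["p"],"na",225,265,250,285,.11,.13)
box("top",Pt,T["p"],"nb",135,180,255,292,.11,.13)
box("top",Pt,T["p"],"stand base",300,356,150,212,.006,.018)
Q=box("top",Pt,T["p"],"stand head",300,356,150,212,.06,.2)
dark=lambda c:c.max(1)<45
box("top",Pt,T["p"],"pad dark",300,356,190,215,.05,.2,dark)
box("side",Ps,S["p"],"pad dark",270,305,195,228,.05,.2,dark)
box("top",Pt,T["p"],"round",395,445,155,200,.1,.13)
box("top",Pt,T["p"],"gun",465,500,190,260,.02,.1)
box("top",Pt,T["p"],"tape",285,335,260,305,.015,.04)
box("top",Pt,T["p"],"can",225,265,150,190,.07,.09)
box("top",Pt,T["p"],"pen",480,530,260,300,.04,.2)
a=cv2.resize(T["p"][240:295,400:460],None,fx=6.5,fy=6.5,interpolation=cv2.INTER_CUBIC)
b=cv2.resize(S["p"][170:240,380:435],None,fx=5.1,fy=5.1,interpolation=cv2.INTER_CUBIC)
h=357;a=cv2.resize(a,(390,357));b=cv2.resize(b,(280,357))
cv2.imwrite("pics/crop.png",np.hstack([a,b]))
E
```

```text
top jar lid 497 med [ 0.4544 -0.2928  0.1194] rect [ 456.2 -293.5] [56.6 55.5] 89.2
side jar lid 315 med [ 0.4518 -0.2863  0.1175] rect [ 453.2 -291.4] [56.8 57. ] 2.6
top jar body 299 med [ 0.4497 -0.2722  0.0824] rect [ 455.  -292.7] [59.1 58.1] 30.1
side jar body 967 med [ 0.4448 -0.27    0.0524] rect [ 494.  -352.4] [ 59.7 210.3] 33.1
liner 0
side liner 1373 med [0.4622 0.2499 0.0078] rect [467.2 249.4] [70.1 78.6] 1.8
decoy 0
top tray rim 405 med [0.4146 0.2465 0.0498] rect [456.9 253.4] [ 99.2 305.2] 2.1
top na 505 med [0.4629 0.1496 0.1229] rect [462.9 149.9] [56.6 55.2] 87.9
top nb 529 med [0.4532 0.3515 0.1226] rect [453.4 353.6] [57.7 55.1] 88.7
top stand base 812 med [ 0.6848 -0.0716  0.0123] rect [690.5 -54.4] [142.  148.9] 88.1
top stand head 1327 med [ 0.6563 -0.0477  0.1156] rect [653.3 -48. ] [ 80.  117.8] 83.7
top pad dark 147 med [ 0.6039 -0.0433  0.1322] rect [604.8 -44.4] [35.6 17.2] 82.7
side pad dark 180 med [ 0.6015 -0.0384  0.1254] rect [601.2 -38.4] [32.7 13.9] 84.0
top round 572 med [ 0.6712 -0.2854  0.1154] rect [ 671.9 -285.9] [61.1 62.5] 54.1
top gun 635 med [ 0.5615 -0.4328  0.0318] rect [ 557.5 -437.4] [ 28.4 129.1] 88.6
top tape 434 med [ 0.4218 -0.0055  0.0254] rect [420.7  -6.7] [85.2 87.1] 88.7
top can 629 med [0.7062 0.1532 0.0801] rect [707.5 152.8] [68.8 68.9] 22.6
top pen 598 med [ 0.4183 -0.4837  0.0769] rect [ 418.5 -479.3] [69.3 66.3] 89.2
```

View pics/crop.png

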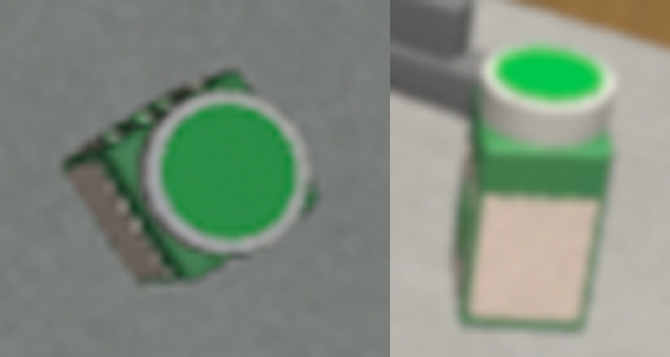

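The crop shows the jar turned about 30°; its face towards the side camera (right half, (535,260)) is a plain label, so it is left or right. The thin face at (463,230) will tell which.

Run:
```python
from h import *
T=np.load("top0.npz");S=np.load("side0.npz")
c=np.array([.455,-.292]);a=np.deg2rad(30);n=np.array([np.cos(a),np.sin(a)]);t=np.array([-n[1],n[0]])
def face(nm,p,n,t,W=180,H=294):
    X=[[*(c+.029*n+s*.029*t),z] for s,z in((-1,.098),(1,.098),(1,0),(-1,0))]
    q=proj(nm,X).astype(np.float32);M=cv2.getPerspectiveTransform(q,np.float32([[0,0],[W,0],[W,H],[0,H]]))
    print(nm,q.round(1).tolist());return cv2.warpPerspective(p,M,(W,H))
cv2.imwrite("pics/faces.png",np.hstack([face("side",S["p"],n,t),face("top",T["p"],n,t),face("side",S["p"],t,-n),face("top",T["p"],t,-n)]))
Pt=cloud("top",T["d"]);Ps=cloud("side",S["d"])
# pad face / cheek by normals along cheek x
for nm,P,p,(u0,u1,v0,v1) in(("top",Pt,T["p"],(300,356,150,215)),("side",Ps,S["p"],(225,305,185,265))):
    Q=P[v0:v1,u0:u1].reshape(-1,3);C=p[v0:v1,u0:u1].reshape(-1,3).astype(int)
    for lab,m in(("dark",(C.max(1)<45)&(Q[:,2]>.08)&(Q[:,2]<.2)),("base",(Q[:,2]>.006)&(Q[:,2]<.018)&(C.max(1)<95)),("head",(Q[:,2]>.095)&(Q[:,2]<.16)&(C.max(1)>60))):
        q=Q[m];r=cv2.minAreaRect(q[:,:2].astype(np.float32)*1000)
        print(nm,lab,len(q),q.mean(0).round(4),np.round(r[0],1),np.round(r[1],1),round(r[2],1),C[m].mean(0).round(), q[:,2].min().round(3),q[:,2].max().round(3))
        for yaw in (-6.,):
            X=R.from_euler('z',yaw,degrees=True)*R.from_euler('y',20,degrees=True)
            l=X.inv().apply(q-[.65,-.047,.105]);print("  cheek-local pct x",np.percentile(l[:,0],[2,10,50,90,98]).round(4),"y",np.percentile(l[:,1],[2,50,98]).round(4),"z",np.percentile(l[:,2],[2,50,98]).round(4))
# tray yaw: green front rim line
g=T["p"].astype(int);m=((g[...,1]-g[...,0])>50)&((g[...,1]-g[...,2])>50);m[:240]=0;m[275:]=0;m[:,:140]=0;m[:,275:]=0
m&=(Pt[...,2]<.04)&(Pt[...,0]>.49);q=Pt[m];print(len(q),np.rad2deg(np.arctan(np.polyfit(q[:,1],q[:,0],1)[0])),q.mean(0))
for nm,P,p,b in(("top",Pt,T["p"],(180,240,245,300)),("side",Ps,S["p"],(220,300,335,410))):
    u0,u1,v0,v1=b;Q=P[v0:v1,u0:u1].reshape(-1,3);C=p[v0:v1,u0:u1].reshape(-1,3).astype(int);mm=(C.min(1)>140)&(abs(Q[:,2])<.03);q=Q[mm]
    if len(q): print(nm,"liner",len(q),cv2.minAreaRect(q[:,:2].astype(np.float32)*1000),np.median(q[:,2]))
```

```text
side [[395.6000061035156, 185.5], [397.20001220703125, 198.39999389648438], [392.3999938964844, 234.60000610351562], [391.1000061035156, 220.89999389648438]]
top [[434.79998779296875, 250.0], [414.1000061035156, 262.79998779296875], [406.70001220703125, 265.0], [425.70001220703125, 253.3000030517578]]
side [[397.20001220703125, 198.39999389648438], [423.5, 199.8000030517578], [417.3999938964844, 235.89999389648438], [392.3999938964844, 234.60000610351562]]
top [[414.1000061035156, 262.79998779296875], [427.3999938964844, 283.8999938964844], [418.79998779296875, 284.3999938964844], [406.70001220703125, 265.0]]
top dark 147 [ 0.6041 -0.044   0.1307] [604.8 -44.4] [35.6 17.2] 82.7 [20. 21. 22.] 0.112 0.145
  cheek-local pct x [-0.0546 -0.054  -0.0525 -0.0491 -0.046 ] y [-0.0193 -0.0014  0.0152] z [-0.0111  0.0096  0.022 ]
top base 719 [ 0.6867 -0.0568  0.0123] [685.  -52.2] [108.2 131.4] 84.2 [75. 72. 68.] 0.006 0.018
  cheek-local pct x [0.0048 0.0097 0.0705 0.1209 0.1251] y [-0.0548 -0.0251  0.0519] z [-0.0984 -0.0734 -0.0522]
top head 1149 [ 0.663  -0.0489  0.1178] [653.3 -47.9] [ 79
[... 438 characters left out ...]
79.5] 34.1 [81. 81. 82.] 0.006 0.014
  cheek-local pct x [0.002  0.0032 0.008  0.0982 0.1165] y [-0.0436  0.0516  0.0563] z [-0.1025 -0.097  -0.0589]
side head 1043 [ 0.6529 -0.0361  0.1159] [650.8 -47.2] [ 82.7 118.9] 79.7 [157. 158. 156.] 0.095 0.141
  cheek-local pct x [-0.0536 -0.0316 -0.0008  0.0423  0.0509] y [-0.0317  0.016   0.0395] z [-0.0171  0.0152  0.0251]
164 -1.910224710265075 [0.50976201 0.25614408 0.023477  ]
top liner 961 ((459.93267822265625, 251.82894897460938), (78.728515625, 79.8031997680664), 1.9035273790359497) 0.008172694310960571
side liner 2624 ((473.48199462890625, 233.13958740234375), (109.3638916015625, 205.86965942382812), 89.81602478027344) 0.006640543463499959
```

View pics/faces.png

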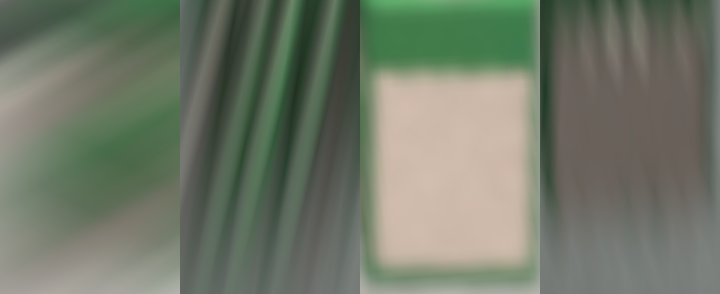

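The rectified thin face (left panel, around (60,190)) shows green between cream bands, so it is the badge: the front faces world +30°, and the jar's yaw is about 210°. Now I move above it.

```bash
cat >> h.py <<'E'
def down(phi,tilt=None):  # tool z down, tool y at world angle phi (deg)
    y=np.array([np.cos(np.deg2rad(phi)),np.sin(np.deg2rad(phi)),0]);z=np.array([0,0,-1.]);return R.from_matrix(np.c_[np.cross(y,z),y,z])
YAW=-6.
CH=R.from_euler('z',YAW,degrees=True)*R.from_euler('y',20,degrees=True)
CO=np.array([.65,-.047,.105])+.003*CH.apply([0,0,1])
def rel(pos,rot):
    s=ctrl.get_state();r0=R.from_quat(s["tcp_rot"])
    print("shift cm",(r0.inv().apply(np.array(pos)-s["eef_pos"])*100).round(2),"turn",(r0.inv()*rot).as_rotvec().round(3),"t",s["time"])
E
python3 -c "
from h import *
rel([.455,-.2925,.24],down(30))"
```

```text
shift cm [ 27.64 -20.96  -0.94] turn [-1.000e-03 -2.000e-03 -1.632e+00] t 0.1
```

```bash
python3 -m crank '[[27.6,-21,-3,0,0,-1.632],[27.6,-21,-3,0,0,-1.632],[27.6,-21,-3,0,0,-1.632],[27.6,-21,-3,0,0,-1.632],[27.6,-21,-1,0,0,-1.632],[27.6,-21,-1,0,0,-1.632],[27.6,-21,-1,0,0,-1.632],[27.6,-21,-1,0,0,-1.632],[27.6,-21,-1,0,0,-1.632],[27.6,-21,-1,0,0,-1.632]]' 1
python3 -m crank '[[0,0,0,0,0,0],[0,0,0,0,0,0],[0,0,0,0,0,0]]'
python3 -c "
from h import *
rel([.455,-.2925,.063],down(30))"
```

```text
time: 1.1
eef_pos: [0.4547, -0.2919, 0.2408]
tcp_rot: [0.553, 0.833, 0.0, -0.0]
contact_force: [0.3, 0.3, 0.1]
opening: 0.999
finger_force: 0.0
time: 1.4
eef_pos: [0.4544, -0.2929, 0.2411]
tcp_rot: [0.557, 0.831, 0.0, -0.0]
contact_force: [-0.2, 0.1, 0.1]
opening: 0.999
finger_force: 0.0
shift cm [1.000e-02 7.000e-02 1.781e+01] turn [-0.    -0.    -0.134] t 1.4
```

```bash
python3 -m crank '[[0,0,4,0,0,-0.134],[0,0,8,0,0,-0.134],[0,0,12,0,0,-0.134],[0,0,15,0,0,-0.134],[0,0.05,17,0,0,-0.134],[0,0.05,17.8,0,0,-0.134],[0,0.05,17.8,0,0,-0.134],[0,0.05,17.8,0,0,-0.134]]' 1
python3 -m crank '[[0,0,0,0,0,0],[0,0,0,0,0,0],[0,0,0,0,0,0],[0,0,0,0,0,0],[0,0,0,0,0,0],[0,0,0,0,0,0],[0,0,0,0,0,0],[0,0,0,0,0,0]]' 0 110
```

```text
time: 2.2
eef_pos: [0.4557, -0.2934, 0.0645]
tcp_rot: [0.499, 0.866, -0.0, 0.001]
contact_force: [0.9, -0.4, 0.3]
opening: 0.996
finger_force: 0.0
time: 3.0
eef_pos: [0.4563, -0.2938, 0.0653]
tcp_rot: [0.499, 0.867, -0.001, 0.002]
contact_force: [0.2, -0.4, 5.5]
opening: 0.66
finger_force: 118.0
```

```bash
python3 -m crank '[[0,0,-2,0,0,0],[0,0,-5,0,0,0],[0,0,-9,0,0,-0.15],[0,0,-13,0,0,-0.3],[0,0,-17,0,0,-0.45],[0,0,-17,0,0,-0.6],[0,0,-17,0,0,-0.75],[0,0,-17,0,0,-0.9],[0,0,-17,0,0,-1.0],[0,0,-17,0,0,-1.0]]'
python3 - <<'E'
from h import *
p,d=ctrl.read_camera("side");s=ctrl.get_state();q=proj("side",s["eef_pos"]).astype(int);print(q,s["eef_pos"],s["contact_force"],s["finger_force"],s["opening"])
c=p[max(0,q[1]-50):q[1]+90,q[0]-60:q[0]+60];cv2.imwrite("pics/held.png",cv2.resize(c,None,fx=4,fy=4,interpolation=cv2.INTER_CUBIC))
E
```

```text
time: 4.0
eef_pos: [0.4539, -0.2915, 0.2308]
tcp_rot: [0.022, 1.0, 0.002, -0.002]
contact_force: [0.4, 0.1, -4.3]
opening: 0.665
finger_force: 118.1
[417 137] [ 0.45405771 -0.29168232  0.23117936] [ 0.17030291 -0.58545636 -4.97428197] 118.12350243330002 0.6625190530495895
```

View pics/held.png

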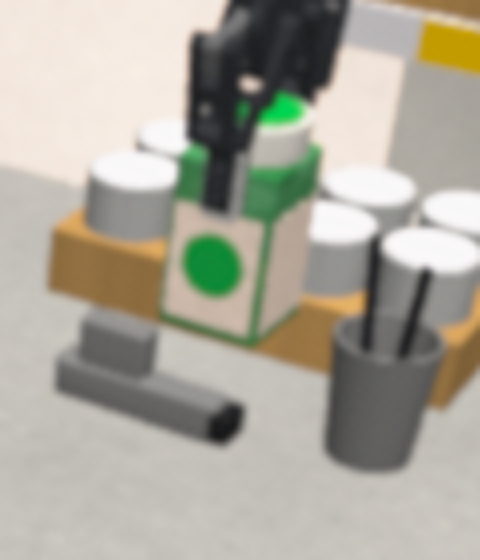

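The round badge at (210,265) faces the side camera, which confirms the front panel; the jar is held straight and the finger tip ends at the label's top edge. Next is the pose in front of the pad.

```bash
cat >> h.py <<'E'
def press(face,xf,zf=.005,h=.065,yf=0.):
    # tool y along cheek dir for each face; TCP pose
    a={"front":0,"left":90,"right":-90}[face]
    B=R.from_matrix(np.array([[0,1,0],[1,0,0],[0,0,-1]],float).T)  # tool x=cy, y=cx, z=-cz
    rot=CH*R.from_euler('z',a,degrees=True)*B
    pos=CO+CH.apply([xf-.029,yf,zf+h-.040]);print(face,pos.round(4));rel(pos,rot);return pos,rot
E
python3 -c "
from h import *
press('front',-.10)
"
```

```text
front [ 0.5407 -0.0355  0.1801]
shift cm [-7.47 25.98  5.15] turn [0.268 0.279 1.611] t 4.05
```

```bash
python3 -m crank '[[-2,4,0,0.024,0.025,0.147],[-3,8,0,0.049,0.051,0.294],[-4,12,0,0.073,0.076,0.44],[-5,16,0,0.098,0.102,0.587],[-6,20,0,0.122,0.127,0.733],[-7,23,0,0.146,0.152,0.88],[-7.5,25,0,0.17,0.178,1.026],[-7.5,26,0,0.195,0.203,1.172],[-7.5,26,0,0.22,0.228,1.319],[-7.5,26,1,0.244,0.254,1.465]]'
python3 -c "
from h import *
press('front',-.10)
"
```

```text
time: 5.05
eef_pos: [0.5425, -0.0355, 0.2237]
tcp_rot: [0.65, 0.745, -0.102, -0.111]
contact_force: [-0.1, -0.2, -5.2]
opening: 0.658
finger_force: 119.0
front [ 0.5407 -0.0355  0.1801]
shift cm [-0.11  1.11  4.22] turn [0.044 0.046 0.234] t 5.05
```

```bash
python3 -m crank '[[0,0.3,1,0.022,0.023,0.117],[-0.1,0.7,2.5,0.044,0.046,0.234],[-0.1,1.1,3.7,0.044,0.046,0.234],[-0.1,1.1,4.2,0.044,0.046,0.234],[-0.1,1.1,4.2,0.044,0.046,0.234],[-0.1,1.1,4.2,0.044,0.046,0.234]]'
python3 - <<'E'
from h import *
press('front',-.062)
for n in("side","top"):
    p,d=ctrl.read_camera(n)
    if n=="side": cv2.imwrite("pics/pre.png",cv2.resize(p[100:280,190:390],None,fx=3.5,fy=3.5,interpolation=cv2.INTER_CUBIC))
    np.savez(n+"1.npz",p=p,d=d)
    P=cloud(n,d).reshape(-1,3);l=CH.inv().apply(P-CO)
    # pad face & jar
    m=(abs(l[:,1])<.017)&(l[:,2]>-.017)&(l[:,2]<.017)&(l[:,0]>-.07)&(l[:,0]<-.03);print(n,"pad",m.sum(),np.percentile(l[m,0],[5,30,50,70,95]).round(4) if m.any() else 0)
    m=(abs(l[:,1])<.04)&(l[:,2]>-.06)&(l[:,2]<.02)&(l[:,0]<-.075)&(l[:,0]>-.2);
    if m.any(): print("jar x",np.percentile(l[m,0],[1,50,99]).round(4),"y",np.percentile(l[m,1],[1,99]).round(4),"z",np.percentile(l[m,2],[1,99]).round(4))
s=ctrl.get_state();print(s["contact_force"],s["wrist_torque"])
E
```

```text
time: 5.65
eef_pos: [0.5398, -0.036, 0.1805]
tcp_rot: [0.729, 0.662, -0.116, -0.13]
contact_force: [0.5, 0.3, -4.7]
opening: 0.659
finger_force: 118.9
front [ 0.5762 -0.0392  0.1671]
shift cm [0.03 3.89 0.  ] turn [-0.001  0.     0.007] t 5.65
side pad 227 [-0.0559 -0.0539 -0.0531 -0.0523 -0.047 ]
jar x [-0.1631 -0.1587 -0.1071] y [-0.0283  0.0299] z [-0.0343  0.0194]
top pad 0 0
[-0.46576001 -0.27781846 -4.63403392] [-0.00445208 -0.48574211  0.02600308]
```

View pics/pre.png

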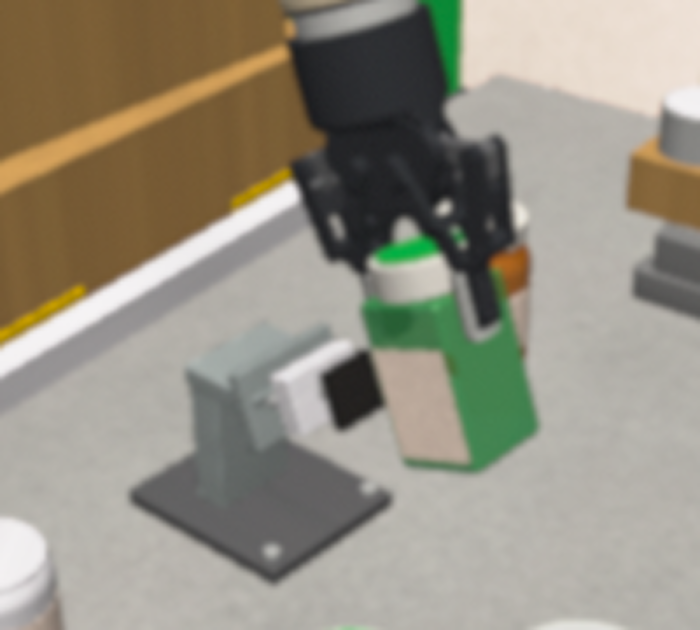

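The jar at (455,400) hangs aligned before the pad at (352,388), with the finger above the pad's edge. I advance in small steps until it touches.

```bash
python3 -m crank '[[0,1,0,0,0,0],[0,2,0,0,0,0.007],[0,3,0,0,0,0.007],[0,3.6,0,0,0,0.007],[0,3.9,0,0,0,0.007],[0,4.1,0,0,0,0.007],[0,4.3,0,0,0,0.007],[0,4.5,0,0,0,0.007],[0,4.6,0,0,0,0.007],[0,4.6,0,0,0,0.007]]'
python3 -c "
from h import *
s=ctrl.get_state();print(CH.inv().apply(s['contact_force']-np.array([-.2,-.1,-4.8])),press('front',-.052))"
```

```text
time: 6.75
eef_pos: [0.5826, -0.0403, 0.1642]
tcp_rot: [0.732, 0.659, -0.117, -0.13]
contact_force: [-0.5, -0.6, -5.1]
opening: 0.66
finger_force: 118.9
front [ 0.5855 -0.0402  0.1637]
shift cm [ 0.03  0.29 -0.06] turn [-0.002 -0.    -0.   ] t 6.75
[-0.13553074 -0.48124378 -0.38015752] (array([ 0.5855267 , -0.04022358,  0.16371349]), Rotation.from_matrix(array([[ 1.04528463e-01,  9.34544886e-01, -3.40146521e-01],
                            [ 9.94521895e-01, -9.82246256e-02,  3.57508400e-02],
                            [ 2.77555756e-17, -3.42020143e-01, -9.39692621e-01]])))
```

```bash
F='python3 -c "
from h import *
s=ctrl.get_state();print(\"push\",CH.inv().apply(s[\"contact_force\"]-np.array([-.2,-.1,-4.8])).round(2),\"loc\",CH.inv().apply(s[\"eef_pos\"]-CO).round(4))"'; echo "$F" > f.sh
python3 -m crank '[[0,0.1,0,0,0,0],[0,0.2,0,0,0,0],[0,0.2,0,0,0,0]]' >/dev/null; sh f.sh
python3 -m crank '[[0,0.1,0,0,0,0],[0,0.2,0,0,0,0],[0,0.2,0,0,0,0]]' >/dev/null; sh f.sh
python3 -m crank '[[0,0.1,0,0,0,0],[0,0.2,0,0,0,0],[0,0.2,0,0,0,0]]' >/dev/null; sh f.sh
```

```text
push [ 0.2   0.5  -0.74] loc [-0.0819 -0.0004  0.0294]
push [-1.86  0.12  1.06] loc [-0.0802 -0.0004  0.0294]
push [-2.68 -0.14  1.01] loc [-0.0781 -0.0004  0.0294]
```

```bash
python3 -m crank '[[0,0.1,0,0,0,0],[0,0.2,0,0,0,0],[0,0.3,0,0,0,0],[0,0.4,0,0,0,0],[0,0.4,0,0,0,0]]' >/dev/null; sh f.sh
python3 -m crank '[[0,0.1,0,0,0,0],[0,0.2,0,0,0,0],[0,0.3,0,0,0,0],[0,0.3,0,0,0,0],[0,0.3,0,0,0,0]]'; sh f.sh
```

```text
push [-4.56 -0.2   1.74] loc [-0.0741 -0.0003  0.0294]
time: 8.65
eef_pos: [0.5943, -0.0415, 0.1599]
tcp_rot: [0.732, 0.659, -0.117, -0.13]
contact_force: [-5.6, 1.3, 0.2]
opening: 0.664
finger_force: 119.1
push [-6.93  0.82  2.83] loc [-0.0714 -0.0003  0.0294]
```

```bash
python3 -m crank '[[0,0.1,0,0,0,0],[0,0.1,0,0,0,0],[0,0.1,0,0,0,0],[0,0.1,0,0,0,0],[0,0.1,0,0,0,0],[0,0.1,0,0,0,0]]'; sh f.sh
python3 -m crank '[[0,-0.2,0,0,0,0],[0,-0.6,0,0,0,0],[0,-1.2,0,0,0,0],[0,-2,0,0,0,0],[0,-3,0,0,0,0],[0,-4.5,0,0,0,0],[0,-6.5,-1,0,0,0],[0,-8,-2,0,0,0],[0,-8,-2,0,0,0]]'
sh f.sh; python3 -c "
from h import *
press('left',-.11,zf=0)"
```

```text
time: 9.25
eef_pos: [0.5951, -0.0416, 0.1596]
tcp_rot: [0.732, 0.659, -0.117, -0.13]
contact_force: [-5.9, 1.1, 0.2]
opening: 0.662
finger_force: 119.1
push [-7.14  0.59  2.73] loc [-0.0705 -0.0004  0.0294]
time: 10.15
eef_pos: [0.528, -0.0346, 0.2081]
tcp_rot: [0.732, 0.659, -0.115, -0.127]
contact_force: [0.4, -0.2, -4.4]
opening: 0.662
finger_force: 119.1
push [0.49 0.   0.57] loc [-0.1505 -0.0004  0.0519]
left [ 0.5296 -0.0343  0.1789]
shift cm [0.04 1.14 2.69] turn [ 0.003  0.003 -1.571] t 10.15
```

```bash
python3 -m crank '[[0,0,0,0,0,-0.149],[0,0,0,0,0,-0.298],[0,0,0,0,0,-0.447],[0,0,0,0,0,-0.596],[0,0,0,0,0,-0.745],[0,0,0,0,0,-0.894],[0,0,0.5,0,0,-1.043],[0,0.5,1,0,0,-1.192],[0,1,1.7,0,0,-1.341],[0,1.1,2.3,0,0,-1.49]]'
python3 -m crank '[[0,0,0.4,0,0,-0.08],[0,0,0.4,0,0,-0.08],[0,0,0.4,0,0,-0.08],[0,0,0.4,0,0,-0.08]]'>/dev/null
sh f.sh; python3 -c "
from h import *
press('left',-.057,zf=0)
p,d=ctrl.read_camera('side');cv2.imwrite('pics/pre2.png',cv2.resize(p[100:280,190:390],None,fx=3,fy=3,interpolation=cv2.INTER_CUBIC))"
```

```text
time: 11.15
eef_pos: [0.5305, -0.0349, 0.1789]
tcp_rot: [0.088, 0.981, 0.003, -0.174]
contact_force: [0.3, 0.1, -4.8]
opening: 0.663
finger_force: 118.8
push [-1.05  0.43 -0.17] loc [-0.1386 -0.0004  0.0227]
left [ 0.5792 -0.0396  0.1607]
shift cm [-5.26  0.05 -0.23] turn [-0.    -0.001 -0.002] t 11.55
```

View pics/pre2.png

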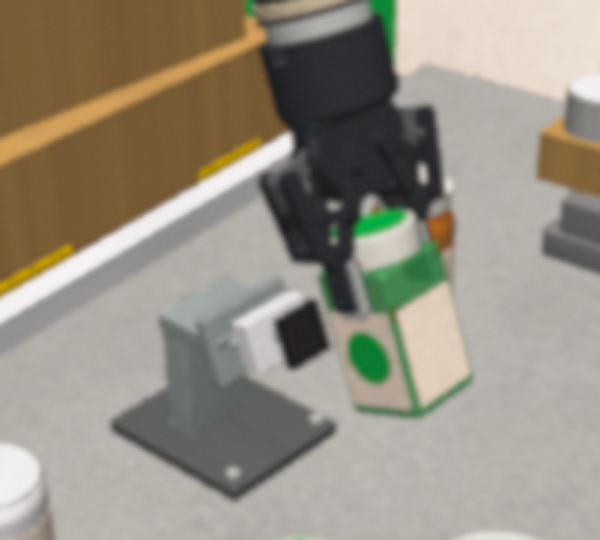

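Badge at (368,357) faces +y and the left panel faces the pad, still parallel to it. I advance along tool −x.

```bash
python3 -m crank '[[-1,0,-0.1,0,0,0],[-2.2,0,-0.2,0,0,0],[-3.4,0.05,-0.2,0,0,0],[-4.2,0.05,-0.2,0,0,0],[-4.8,0.05,-0.2,0,0,0],[-5.1,0.05,-0.2,0,0,0],[-5.3,0.05,-0.2,0,0,0],[-5.3,0.05,-0.2,0,0,0]]'>/dev/null; sh f.sh
python3 -m crank '[[-0.1,0,0,0,0,0],[-0.2,0,0,0,0,0],[-0.3,0,0,0,0,0],[-0.4,0,0,0,0,0],[-0.5,0,0,0,0,0],[-0.5,0,0,0,0,0]]' >/dev/null; sh f.sh
python3 -m crank '[[-0.1,0,0,0,0,0],[-0.2,0,0,0,0,0],[-0.3,0,0,0,0,0],[-0.4,0,0,0,0,0],[-0.4,0,0,0,0,0]]' >/dev/null; sh f.sh
```

```text
push [ 0.2   0.22 -0.31] loc [-0.0859  0.0001  0.0243]
push [-2.87  0.8   0.33] loc [-0.0812  0.0001  0.0245]
push [-4.4   0.23  1.88] loc [-0.0771  0.0001  0.0245]
```

```bash
python3 -m crank '[[-0.1,0,0,0,0,0],[-0.2,0,0,0,0,0],[-0.3,0,0,0,0,0],[-0.4,0,0,0,0,0],[-0.4,0,0,0,0,0]]' >/dev/null; sh f.sh
python3 -m crank '[[-0.1,0,0,0,0,0],[-0.1,0,0,0,0,0],[-0.1,0,0,0,0,0],[-0.1,0,0,0,0,0]]' >/dev/null; sh f.sh
python3 - <<'E'
from h import *
p,d=ctrl.read_camera('side');cv2.imwrite('pics/pr2.png',cv2.resize(p[130:260,220:370],None,fx=4.5,fy=4.5,interpolation=cv2.INTER_CUBIC))
E
```

```text
push [-6.83  0.48  3.12] loc [-0.0732  0.0001  0.0245]
push [-6.88  0.31  2.94] loc [-0.0724  0.0001  0.0245]
```

View pics/pr2.png

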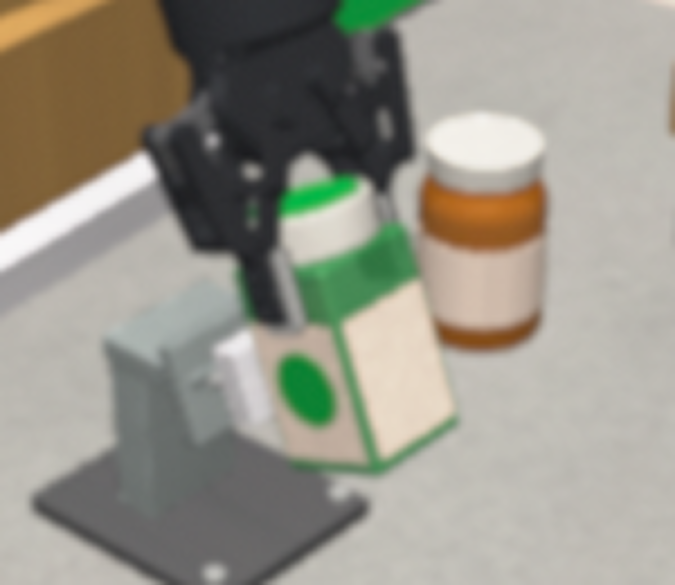

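The left panel lies flat on the pad (behind the badge face at (305,390)), with no visible tilt in the grip. I hold a little longer, back off and turn to the right panel.

```bash
python3 -m crank '[[-0.1,0,0,0,0,0],[-0.1,0,0,0,0,0],[-0.1,0,0,0,0,0],[-0.1,0,0,0,0,0]]' >/dev/null; sh f.sh
python3 -m crank '[[0.2,0,0,0,0,0],[0.6,0,0,0,0,0],[1.2,0,0,0,0,0],[2,0,0,0,0,0],[3,0,0,0,0,0],[4.5,0,0,0,0,0],[6.5,0,-1,0,0,0],[8,0,-2,0,0,0],[8,0,-2,0,0,0.15],[8,0,-2,0,0,0.3]]' >/dev/null
python3 -m crank '[[0,0,0,0,0,0.149],[0,0,0,0,0,0.298],[0,0,0,0,0,0.447],[0,0,0,0,0,0.596],[0,0,0,0,0,0.745],[0,0,0,0,0,0.894],[0,0,0,0,0,1.043],[0,0,0,0,0,1.192],[0,0,0,0,0,1.341],[0,0,0,0,0,1.49]]'>/dev/null
python3 -m crank '[[0,0,0,0,0,0.149],[0,0,0,0,0,0.298],[0,0,0,0,0,0.447],[0,0,0,0,0,0.596],[0,0,0,0,0,0.745],[0,0,0,0,0,0.894],[0,0,0,0,0,1.043],[0,0,0,0,0,1.192],[0,0,0,0,0,1.341],[0,0,0,0,0,1.351]]'
sh f.sh; python3 -c "
from h import *
press('right',-.057,zf=0)
p,d=ctrl.read_camera('side');l=CH.inv().apply(cloud('side',d).reshape(-1,3)-CO)
m=(abs(l[:,1])<.05)&(l[:,2]>-.07)&(l[:,2]<.01)&(l[:,0]<-.08)&(l[:,0]>-.23)
print(np.percentile(l[m],[1,99],axis=0))
m&=(l[:,1]>.01)&(l[:,2]>-.01);print(np.polyfit(l[m,0],l[m,1],1))
"
```

```text
push [-8.06  0.78  3.49] loc [-0.0715  0.0001  0.0245]
time: 17.85
eef_pos: [0.525, -0.0337, 0.2012]
tcp_rot: [0.983, -0.052, -0.174, -0.009]
contact_force: [0.1, 0.3, -5.5]
opening: 0.66
finger_force: 119.1
push [ 0.51  0.43 -0.6 ] loc [-1.51e-01  1.00e-04  4.44e-02]
right [ 0.5792 -0.0396  0.1607]
shift cm [6.5  0.01 1.94] turn [ 0.     0.    -0.001] t 17.85
[[-0.18558411 -0.02408926 -0.02065597]
 [-0.12813935  0.03137405  0.00961061]]
[0.15283959 0.05175685]
```

```bash
python3 -m crank '[[1,0,0.5,0,0,0],[2.2,0,1.2,0,0,0],[3.4,0,1.7,0,0,0],[4.5,0,1.95,0,0,0],[5.3,0,1.95,0,0,0],[5.9,0,1.95,0,0,0],[6.2,0,1.95,0,0,0],[6.4,0,1.95,0,0,0],[6.5,0,1.95,0,0,0],[6.5,0,1.95,0,0,0]]'>/dev/null; sh f.sh
python3 -m crank '[[0.1,0,0,0,0,0],[0.2,0,0,0,0,0],[0.3,0,0,0,0,0],[0.4,0,0,0,0,0],[0.5,0,0,0,0,0],[0.5,0,0,0,0,0]]' >/dev/null; sh f.sh
python3 -m crank '[[0.1,0,0,0,0,0],[0.2,0,0,0,0,0],[0.3,0,0,0,0,0],[0.4,0,0,0,0,0],[0.4,0,0,0,0,0]]' >/dev/null; sh f.sh
```

```text
push [0.69 0.56 0.29] loc [-0.086   0.0001  0.0251]
push [ 0.24 -0.18 -0.36] loc [-0.0808  0.0001  0.0248]
push [-1.27  0.39  0.53] loc [-0.0772  0.0001  0.0249]
```

```bash
python3 -m crank '[[0.1,0,0,0,0,0],[0.2,0,0,0,0,0],[0.3,0,0,0,0,0],[0.4,0,0,0,0,0],[0.4,0,0,0,0,0]]' >/dev/null; sh f.sh
python3 -m crank '[[0.1,0,0,0,0,0],[0.2,0,0,0,0,0],[0.3,0,0,0,0,0],[0.4,0,0,0,0,0],[0.4,0,0,0,0,0]]' >/dev/null; sh f.sh
python3 -m crank '[[0,0,0,0,0,0],[0,0,0,0,0,0],[0,0,0,0,0,0]]' >/dev/null; sh f.sh
```

```text
push [-5.44  0.95  1.27] loc [-0.0732  0.0002  0.0249]
push [-7.83  0.28  2.24] loc [-0.0694  0.0001  0.025 ]
push [-6.45  0.57  3.12] loc [-0.0695  0.0002  0.0249]
```

```bash
python3 -m crank '[[0.1,0,0,0,0,0],[0.1,0,0,0,0,0],[0.1,0,0,0,0,0],[0.1,0,0,0,0,0],[0.1,0,0,0,0,0]]' >/dev/null; sh f.sh
python3 -m crank '[[-0.2,0,0,0,0,0],[-0.6,0,0,0,0,0],[-1.2,0,0,0,0,0],[-2,0,0,0,0,0],[-3,0,0,0,0,0],[-4.5,0,0,0,0,0],[-6.5,0,-1,0,0,0],[-9,0,-3,0,0,0],[-10,0,-6,0,0,0],[-10,0,-8,0,0,0]]' 
python3 -c "
from h import *
rel([.459,.254,.25],down(1.9))"
```

```text
push [-6.07  0.65  3.09] loc [-0.0686  0.0002  0.025 ]
time: 22.8
eef_pos: [0.5298, -0.0342, 0.2668]
tcp_rot: [0.984, -0.052, -0.172, -0.009]
contact_force: [0.6, -0.9, -3.9]
opening: 0.665
finger_force: 119.0
shift cm [ -8.92 -27.91   4.97] turn [-0.295  0.258 -1.691] t 22.8
```

Run:
```python
from h import *
p,d=ctrl.read_camera('side');P=cloud('side',d).reshape(-1,3);s=ctrl.get_state();r=R.from_quat(s["tcp_rot"])
l=r.inv().apply(P-s["eef_pos"])  # tool frame; jar: z 0..65mm below
m=(abs(l[:,0])<.045)&(abs(l[:,1])<.045)&(l[:,2]>-.01)&(l[:,2]<.09);q=l[m]
print(np.percentile(q,[1,99],axis=0).round(4))
# visible faces: fit planes by normals clusters
for ax,sg in((1,1),(1,-1),(0,1),(0,-1)):
    mm=(abs(q[:,ax]*sg-.029)<.007)&(q[:,2]<.06)&(q[:,2]>.008)&(abs(q[:,1-ax])<.023)
    if mm.sum()>60:
        A=np.c_[q[mm][:,[1-ax,2]],np.ones(mm.sum())];c=np.linalg.lstsq(A,q[mm,ax],rcond=None)[0];print(ax,sg,mm.sum(),"slopes deg",np.rad2deg(np.arctan(c[:2])).round(1),"at",c[2].round(4))
```

```text
[[-0.0362 -0.0363 -0.0093]
 [ 0.0211  0.0247  0.0679]]
1 -1 501 slopes deg [ 0.1 -0.2] at -0.0294
0 -1 494 slopes deg [ 0.1 -0.2] at -0.034
```

No tilt in the grip (0.2°), so travel and force agree that the right panel went deep enough. Now over the tray.

```bash
python3 -m crank '[[-1,-3,0,-0.025,0.022,-0.145],[-2,-6.5,0,-0.05,0.044,-0.29],[-3,-10,0.5,-0.076,0.067,-0.435],[-4,-13.5,1,-0.101,0.088,-0.58],[-5,-17,1.5,-0.126,0.11,-0.72],[-6,-20,2,-0.151,0.132,-0.865],[-7,-23,2.5,-0.176,0.154,-1.01],[-8,-25.5,3,-0.2,0.176,-1.15],[-8.9,-27,3.5,-0.226,0.198,-1.295],[-8.9,-27.9,4,-0.25,0.22,-1.44]]'
python3 -c "
from h import *
rel([.459,.254,.22],down(1.9))"
```

```text
time: 23.85
eef_pos: [0.4608, 0.2549, 0.2562]
tcp_rot: [0.777, 0.629, -0.03, -0.004]
contact_force: [0.7, -1.1, -4.9]
opening: 0.663
finger_force: 119.0
shift cm [0.03 0.   3.62] turn [-0.049  0.035 -0.243] t 23.85
```

```bash
python3 -m crank '[[0,0,1,-0.025,0.017,-0.12],[0,0,2.5,-0.049,0.035,-0.243],[0,0,3.6,-0.049,0.035,-0.243],[0,0,3.6,-0.049,0.035,-0.243],[0,0,3.6,-0.049,0.035,-0.243]]'
python3 - <<'E'
from h import *
s=ctrl.get_state()
for n in("side","top"):
    p,d=ctrl.read_camera(n);P=cloud(n,d).reshape(-1,3)
    m=(abs(P[:,0]-.46)<.05)&(abs(P[:,1]-.252)<.05)&(P[:,2]>.14)&(P[:,2]<.21);q=P[m]
    if len(q)>50:print(n,len(q),np.percentile(q,[1,99],axis=0).round(4).tolist(),cv2.minAreaRect(q[:,:2].astype(np.float32)*1000))
    if n=="side":
        m=(abs(P[:,0]-.46)<.04)&(abs(P[:,1]-.252)<.04)&(P[:,2]>.12)&(P[:,2]<.21);print("base z",P[m][:,2].min())
rel([.459,.254,.08],down(1.9))
E
```

```text
time: 24.35
eef_pos: [0.4605, 0.2521, 0.2206]
tcp_rot: [0.699, 0.715, -0.001, 0.0]
contact_force: [0.5, -0.1, -3.9]
opening: 0.661
finger_force: 119.0
side 1488 [[0.4282, 0.2252, 0.1579], [0.4829, 0.2819, 0.2094]] ((443.9355163574219, 265.41864013671875), (78.44147491455078, 41.040321350097656), 45.82819366455078)
base z 0.1557441090660452
top 173 [[0.4312, 0.2206, 0.1583], [0.4881, 0.2415, 0.2086]] ((457.73565673828125, 225.7891845703125), (21.23204231262207, 61.21586608886719), 74.30961608886719)
shift cm [ 0.19 -0.25 14.17] turn [ 0.001  0.001 -0.009] t 24.45
```

```bash
python3 -m crank '[[0.05,-0.05,2,0,0,0],[0.1,-0.1,5,0,0,-0.009],[0.1,-0.1,8,0,0,-0.009],[0.1,-0.1,10.5,0,0,-0.009],[0.1,-0.1,12,0,0,-0.009],[0.1,-0.1,13,0,0,-0.009],[0.1,-0.1,13.6,0,0,-0.009],[0.1,-0.1,14,0,0,-0.009],[0.1,-0.1,14,0,0,-0.009],[0.1,-0.1,14,0,0,-0.009]]'
python3 -m crank '[[0,0,0.1,0,0,0],[0,0,0.2,0,0,0],[0,0,0.3,0,0,0],[0,0,0.4,0,0,0],[0,0,0.5,0,0,0],[0,0,0.5,0,0,0]]'
```

```text
time: 25.45
eef_pos: [0.4603, 0.2533, 0.0819]
tcp_rot: [0.695, 0.719, 0.0, 0.001]
contact_force: [0.7, -0.3, -5.7]
opening: 0.662
finger_force: 119.2
time: 26.05
eef_pos: [0.4595, 0.253, 0.0757]
tcp_rot: [0.695, 0.719, -0.001, 0.001]
contact_force: [-0.5, -0.2, -5.1]
opening: 0.661
finger_force: 119.2
```

```bash
python3 -m crank '[[0,0,0.1,0,0,0],[0,0,0.2,0,0,0],[0,0,0.2,0,0,0],[0,0,0.2,0,0,0]]'
python3 -m crank '[[0,0,0.1,0,0,0],[0,0,0.1,0,0,0],[0,0,0.1,0,0,0]]'
```

```text
time: 26.45
eef_pos: [0.4596, 0.253, 0.0739]
tcp_rot: [0.695, 0.719, -0.001, 0.001]
contact_force: [1.5, 0.3, -5.0]
opening: 0.661
finger_force: 119.2
time: 26.75
eef_pos: [0.4599, 0.2532, 0.0733]
tcp_rot: [0.695, 0.719, -0.0, 0.001]
contact_force: [-0.9, -0.2, -2.3]
opening: 0.664
finger_force: 119.7
```

```bash
python3 -m crank '[[0,0,0.1,0,0,0],[0,0,0.1,0,0,0],[0,0,0.1,0,0,0]]'
python3 -m crank '[[0,0,0,0,0,0],[0,0,0,0,0,0],[0,0,0,0,0,0]]' - 20
python3 -m crank '[[0,0,0,0,0,0],[0,0,0,0,0,0],[0,0,0,0,0,0],[0,0,0,0,0,0],[0,0,0,0,0,0],[0,0,0,0,0,0]]' 1
```

```text
time: 27.05
eef_pos: [0.4599, 0.2532, 0.0732]
tcp_rot: [0.695, 0.719, -0.001, 0.001]
contact_force: [-4.2, -0.5, 6.1]
opening: 0.662
finger_force: 120.2
time: 27.35
eef_pos: [0.4599, 0.2532, 0.0733]
tcp_rot: [0.695, 0.719, -0.001, 0.001]
contact_force: [-4.2, -0.8, 6.3]
opening: 0.666
finger_force: 120.2
time: 27.95
eef_pos: [0.4597, 0.2531, 0.0719]
tcp_rot: [0.695, 0.719, -0.001, 0.001]
contact_force: [0.4, 0.0, 0.4]
opening: 1.001
finger_force: 0.0
```

Released. I retreat straight up and check the placing.

```bash
python3 -m crank '[[0,0,-1,0,0,0],[0,0,-3,0,0,0],[0,0,-6,0,0,0],[0,0,-10,0,0,0],[0,0,-14,0,0,0],[0,0,-18,0,0,0],[0,-4,-20,0,0,0],[0,-8,-20,0,0,0],[0,-12,-20,0,0,0],[0,-12,-20,0,0,0]]'
python3 - <<'E'
from h import *
for n in("side","top"):
    p,d=ctrl.read_camera(n);P=cloud(n,d).reshape(-1,3)
    near=(abs(P[:,0]-.459)<.05)&(abs(P[:,1]-.252)<.05)
    q=P[near&(P[:,2]>.118)&(P[:,2]<.135)]
    if len(q)>20: print(n,"lid",len(q),np.round(cv2.minEnclosingCircle(q[:,:2].astype(np.float32)*1000)[0],1),np.median(q[:,2]))
    b=P[near&(P[:,2]>.06)&(P[:,2]<.108)]
    if len(b)>20: print(np.percentile(b,[1,99],axis=0).round(4).tolist(),cv2.minAreaRect(b[:,:2].astype(np.float32)*1000))
    cv2.imwrite(f"pics/{n}9.png",cv2.resize(p[250:480,140:350] if n=="side" else p[140:310,120:460],None,fx=2.2,fy=2.2))
E
```

```text
time: 28.95
eef_pos: [0.3362, 0.2492, 0.2725]
tcp_rot: [0.694, 0.72, -0.0, 0.001]
contact_force: [0.0, 0.7, 0.2]
opening: 0.999
finger_force: 0.0
side lid 975 [457.4 252.5] 0.12643968625581148
[[0.4276, 0.2255, 0.0609], [0.4838, 0.2833, 0.1074]] ((456.96319580078125, 253.50148010253906), (58.60904312133789, 60.15370559692383), 2.0920026302337646)
top lid 514 [459.1 251.4] 0.12683555834289928
[[0.429, 0.2215, 0.061], [0.4871, 0.2788, 0.1079]] ((458.77642822265625, 250.6629638671875), (58.22519302368164, 58.17653274536133), 2.3764705657958984)
```

View pics/side9.png

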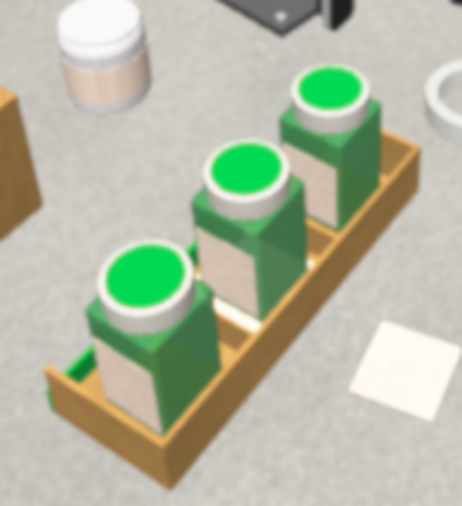

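The jar stands upright in the middle cell (lid at (246,170)), aligned like its neighbours with its bare back towards the robot and 1–2 mm from the liner's middle.

```bash
python3 -c "
from plant import ctrl
print(ctrl.sign_off())"
```

```text
the job is handed in; nothing more can be done
None
```

The job is handed in, though the sign-off call returned no verdict: front, left and right panels were pressed in order (about 6–8 N, an estimated 8 mm or more of pad travel from force and tool motion), and the jar was set down upright and released on the liner, 1–2 mm from its middle with its front facing the tray's green front.

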